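# Latch the rivet tray and seat the right socket on its clamp nut

### The job

First swing the turnbutton by its tab square across the rivet tray's lid so that the lid is secured. Then try the sockets from the rail on the turnbutton's hex nut until you find the one that fits, standing any that does not fit back upright on the rail. Finish with the fitting socket pushed fully home on the nut and still held in the gripper: do not let go of it, and leave the other things on the bench alone.

Things in the scene. Friction and masses are not known exactly. Their poses are not given: they have to be found in the camera images.
- tray: fixed steel rivet tray on a 220 x 150 mm foot plate; origin on the bench right under the stud that carries turnbutton and nut; its x axis points from the stud to the lid's middle. The lid (138 x 140 mm, top at 49 mm) spans x = 37 to 175 mm; a block (60 x 80 mm, top at 50 mm) carries the stud
- nut_seat (a point): centre of the top of the round washer (40 mm wide, 61 mm above the bench) under the nut; axes as the tray's. The fixed nut stands on it: 22 mm across flats, hexagon 12 mm tall with a 4 mm cone on top (down to 16 mm across), flats face 0, 60, 120.. degrees from the tray's x axis. A socket that is home has its mouth on this washer; one too small stays 12 mm or more above
- turnbutton (a joint): angle of the turnbutton about the upright stud: 0 = arm along the tray's +y (beside the lid); grows clockwise seen from above; 1.57 = arm along the tray's +x, square across the lid (stop at 1.6). Stiff hinge (0.05 N m), stays where it is left. Arm flat, 24 mm wide, top at 58 mm above the bench, reaching 58 mm from the stud
- tab (a point): centre of the top (80 mm above the bench) of the upright tab on the turnbutton's arm, 48 mm from the stud: 16 mm along the arm, 12 mm across it, standing 22 mm above the arm
- lid (a joint): lid hinge at the tray's far edge, 0 = shut (as it is at the start), grows as the lid is lifted; it is to stay shut
- rail: fixed angle-iron rail the sockets stand on: flat leg 70 (x) x 230 mm (y), top 6 mm above the bench, with an upright lip 22 mm high above the bench along its +x edge; origin at the centre of its underside; sockets stand 80 mm apart along its y axis
- socket_a: one of two look-alike blued-steel sockets: hexagonal body 36 mm across flats, 55 mm tall, about 240 g, standing mouth down; origin at the centre of its mouth (underside), z up; outer flats face 0, 60, 120.. degrees from its x axis, the hexagonal opening (20 mm deep, rim bevelled) likewise. Only one opening (24 mm across flats) goes over the nut; the other is too small
- socket_b: one of two look-alike blued-steel sockets: hexagonal body 36 mm across flats, 55 mm tall, about 240 g, standing mouth down; origin at the centre of its mouth (underside), z up; outer flats face 0, 60, 120.. degrees from its x axis, the hexagonal opening (20 mm deep, rim bevelled) likewise. Only one opening (24 mm across flats) goes over the nut; the other is too small
- socket_c: small blued-steel socket on the rail, hexagonal body only 24 mm across flats, 42 mm tall, about 90 g, mouth down, so plainly too small for the nut that it need not be tried; origin at the centre of its mouth (underside)
- counterweight: bystander: zinc weight, 52 mm across, 50 mm tall, on the bench; origin at its underside
- scoop: bystander: red tin rivet scoop about 175 mm long and 30 mm high, handle along its -x; origin under the middle of its pan
- riveter: bystander: knurled steel hand riveter lying on the bench, about 190 mm long along its x, 26 mm high; origin at its underside

How it is judged:
On the way, in this order (a step that is already met when the one before it is completed fails the run):
1. the turnbutton is square across the lid (value of joint turnbutton above 1.4 rad), for 0.2 s.
2. a socket is home on the nut (((horizontal distance between socket_a and nut_seat below 0.005 m and z of socket_a in the frame of nut_seat between -0.004 and 0.005 m and angle between socket_a's own z axis and vertical below 0.12 rad) or (horizontal distance between socket_b and nut_seat below 0.005 m and z of socket_b in the frame of nut_seat between -0.004 and 0.005 m and angle between socket_b's own z axis and vertical below 0.12 rad) or (horizontal distance between socket_c and nut_seat below 0.005 m and z of socket_c in the frame of nut_seat between -0.004 and 0.005 m and angle between socket_c's own z axis and vertical below 0.12 rad))), for 0.2 s.
At the end, for the whole second after the job is handed in: The fitting socket is upright (within 0.12 rad) on the nut, mouth within 5 mm of the washer and within 5 mm of its centre, at rest and gripped by the fingers (over 1.5 N); turnbutton at 1.4 rad or more; lid shut; the other two sockets stand upright at rest and untouched on the rail, wherever on it (value of joint turnbutton above 1.4 rad and value of joint lid below 0.06 rad and ((horizontal distance between socket_a and nut_seat below 0.005 m and z of socket_a in the frame of nut_seat between -0.004 and 0.005 m and angle between each of socket_a, socket_b, socket_c's own z axis and vertical below 0.12 rad and contact force between the fingers and socket_a above 1.5 N and linear speed of each of socket_a, socket_b, socket_c below 0.02 m/s and x of socket_b in the frame of rail between -0.045 and 0.04 m and y of socket_b in the frame of rail between -0.125 and 0.125 m and z of each of socket_b, socket_c in the frame of rail below 0.012 m and contact force between the fingers and socket_b below 0.2 N and x of socket_c in the frame of rail between -0.045 and 0.04 m and y of socket_c in the frame of rail between -0.125 and 0.125 m and contact force between the fingers and socket_c below 0.2 N) or (horizontal distance between socket_b and nut_seat below 0.005 m and z of socket_b in the frame of nut_seat between -0.004 and 0.005 m and angle between each of socket_b, socket_a, socket_c's own z axis and vertical below 0.12 rad and contact force between the fingers and socket_b above 1.5 N and linear speed of each of socket_b, socket_a, socket_c below 0.02 m/s and x of socket_a in the frame of rail between -0.045 and 0.04 m and y of socket_a in the frame of rail between -0.125 and 0.125 m and z of each of socket_a, socket_c in the frame of rail below 0.012 m and contact force between the fingers and socket_a below 0.2 N and x of socket_c in the frame of rail between -0.045 and 0.04 m and y of socket_c in the frame of rail between -0.125 and 0.125 m and contact force between the fingers and socket_c below 0.2 N) or (horizontal distance between socket_c and nut_seat below 0.005 m and z of socket_c in the frame of nut_seat between -0.004 and 0.005 m and angle between each of socket_c, socket_a, socket_b's own z axis and vertical below 0.12 rad and contact force between the fingers and socket_c above 1.5 N and linear speed of each of socket_c, socket_a, socket_b below 0.02 m/s and x of socket_a in the frame of rail between -0.045 and 0.04 m and y of socket_a in the frame of rail between -0.125 and 0.125 m and z of each of socket_a, socket_b in the frame of rail below 0.012 m and contact force between the fingers and socket_a below 0.2 N and x of socket_b in the frame of rail between -0.045 and 0.04 m and y of socket_b in the frame of rail between -0.125 and 0.125 m and contact force between the fingers and socket_b below 0.2 N))); the arm keeps its last pose, push and grip.
It fails at once if the counterweight is pushed more than 30 mm (distance of counterweight from where it was at the start of the episode above 0.03 m).
It fails at once if the scoop is pushed more than 30 mm (distance of scoop from where it was at the start of the episode above 0.03 m).
It fails at once if the riveter is pushed more than 30 mm (distance of riveter from where it was at the start of the episode above 0.03 m).
It also fails if it takes over 67 s, if anything falls off the work surface, if the arm or the gripper's body presses on something with over 40 N, if the wrist force passes 120 N, or if a joint passes its speed limit or range.

### The arm

A 6-joint arm with a two-finger parallel gripper is mounted at the origin on the work surface. World frame = base frame: x ahead of the robot, y to its left, z up, the work surface at z = 0. Lengths are in m, angles in rad, forces in N, time in s.
With the tool pointing down it reaches from about 0.275 to 0.75 m from the base axis. Payload 10.2 kg.
Tool frame: the origin (TCP) lies midway between the tips of the shut fingers; the grasp point (between the pads) lies 19 mm behind it; z points along the fingers, y is the direction in which the jaws open and shut (so a half turn about z gives the same grasp; the last joint's range is limited). The gripper opens to 88 mm and grips with 3 to 60 N. Pads are 18 mm wide; open, the fingers measure 123 mm over their backs; the gripper's body (75 mm by 187 mm) begins 45 mm behind the grasp point.
Start: joints at [0.904, 0.313, 1.498, -0, 1.331, -0.223], TCP at [0.225, 0.474, 0.239] pointing down, gripper open.
Joint ranges: [-2.94, 2.94], [-0.97, 2.17], [0.19, 2.56], [-1.23, 4.37], [0.02, 3.11], [-2.88, 2.88]. Speed limits (rad/s): [2.39, 2.39, 3.01, 3.14, 3.14, 3.14].

### API

Orientations are given as [roll, pitch, yaw] about the fixed x, y, z axes, in that order (R = Rz(yaw) Ry(pitch) Rx(roll)).
In Python, from bench import status, vision, arm, nets gives the robot as it stands.
- The arm moves only by the shell command python3 -m handwheel 'ROWS'. ROWS is JSON, one flat list of numbers, 7 for each row, row after row: the shift along the tool's x, y, z each as a share of 0.6 m, from -1 to 1, then the turn, a rotation vector about the tool's x, y, z each as a share of 180 degrees, from -1 to 1, then the gripper command: -1 is fully open, 1 is shut, values between are in proportion. A call has 1 to 10 rows; each row shifts and turns the commanded pose from where the row before left it, along the tool's axes as they then stand; what a row does not reach is not made up. A row lasts 1/12 s, in which the tool goes at most 41.7 mm and 7.16 degrees, less where a joint would pass 70% of its speed; a pose out of reach is approached as far as the arm can. A call with a number of a shift or a turn outside -1 to 1 is refused whole. A call with a gripper value outside its range is refused whole. The fingers move at their own pace and stop on an object; the grip force is fixed at half the most. Time passes only in rows, so rows that do not move let the fingers close. It gives the time, the measured TCP pose, the force and the opening at its end, in the units of the state.
- status.get_state(): the state, without advancing time (a new reading comes with each control period).
- vision.get_image(name): name is "scene" or "top" or "wrist"; returns a dict with "frame" (400x640x3 uint8, red, green, blue), "depth" (400x640 float32, m along the optical axis (not along the pixel's ray), 0 where there is no reading), "fx", "fy", "cx", "cy" (pixels), "cam_to_world" (4x4, takes a point from camera to world coordinates); the wrist camera has in their place "T_tool_cam" (4x4, takes a point from camera to tool coordinates, whose origin is the TCP and whose axes are the flange's). Camera axes: x right, y down, z forward; pixel columns grow to the right and rows downward; lengths in m; the calibration is good to about 2 mm. A picture is of the moment at which its call begins: read the wrist's pose just before it.
- arm.sign_off(): hands the job in, once; it reports no verdict.
Trained networks look in a picture, given as the dict that the camera call returned (one of the last four; its "shot" number tells which), for a name from the list of things; names that differ only in an ending like _2 or _b are one class to them, and where a whole thing is asked for, a point or a joint stands for the part that bears it (a point fixed in the world has none). Each returns a list of dicts, best first, with "p" (0 to 1); they miss things now and then, are a little off and sometimes report something else, mostly with a low value. They report only what shows in the picture. A call takes as long as a camera call.
- nets.look_for(name, picture): "extent" ([left, top, right, bottom] in pixels, round what is visible of it).
The state is a dict: "time_s": time; "joint_positions": joint angles; "dq": joint speeds; "tau": joint torques, N m; "position": TCP position; "tcp_rot": TCP orientation; "force": force on the tool from outside, world axes, zero at the start; "ft_torque": the same for the moment, N m; "gripper_width": opening from 0.0 (shut) to 1.0 (fully open).
Only numpy, scipy, OpenCV 4.12 (cv2) and the standard library are available. Lean on these libraries where they do the work, as an engineer would, in place of code of your own. Each camera call takes 0.05 s, during which the arm holds its last target.

## Working session

There is one attempt and no reset: what is moved stays moved. The work goes in short steps, Python scripts to look and compute and a shell command to move; the robot and the scene stay as the last step left them, time stands still between calls to the robot, and variables do not carry over. Pictures are saved under pics/ and viewed, and the job is handed in when it is done.

```bash
ls; mkdir -p pics
python3 - <<'E'
from bench import status, vision, arm, nets
import cv2,json,numpy as np
s=status.get_state(); print(s)
for n in ["scene","top","wrist"]:
    p=vision.get_image(n); cv2.imwrite(f"pics/{n}0.png",p["frame"][:,:,::-1])
    print(n,p["fx"],p["cx"],p["cy"],np.round(p.get("cam_to_world",p.get("T_tool_cam")),4).tolist())
    for o in ["tray","turnbutton","tab","lid","rail","socket_a","socket_c","counterweight","scoop","riveter"]:
        try: print(o,[(np.round(d["extent"]).tolist(),round(d["p"],2)) for d in nets.look_for(o,p)][:4])
        except Exception as e: print(o,e)
print(status.get_state()["time_s"])
E
```

```text
pics
{'time_s': 0.0, 'joint_positions': array([ 9.03586194e-01,  3.13413632e-01,  1.49844727e+00, -1.42924254e-05,
        1.33095581e+00, -2.23449669e-01]), 'dq': array([-0.00216447,  0.00133762,  0.00083703, -0.00058007, -0.00034597,
        0.0026    ]), 'tau': array([ 1.62804554e-04, -4.02215123e+01, -2.52265835e+01,  6.94620470e-02,
        3.52938753e-02, -1.09030934e-04]), 'position': array([0.2252865 , 0.47393685, 0.23817583]), 'tcp_rot': array([-3.14039595e+00, -2.57710919e-04,  2.69783544e+00]), 'force': array([-0.34171171, -1.03708415, -1.07143936]), 'ft_torque': array([ 0.0358977 , -0.01675126,  0.01981627]), 'gripper_width': 1.0000916153026425}
scene 375.37457948218116 321.3473309243341 199.2679744470273 [[0.642, 0.6504, -0.4061, 0.9104], [0.7666, -0.5356, 0.3542, -0.2553], [0.0129, -0.5387, -0.8424, 0.7605], [0.0, 0.0, 0.0, 1.0]]
tray [([304.0, 131.0, 407.0, 221.0], 0.81)]
turnbutton [([337.0, 126.0, 355.0, 148.0], 0.49)]
tab [([336.0, 129.0, 350.0, 145.0], 0.68)]
lid [([326.0, 143.0, 407.0, 209.0], 0.73)]
rail [([136.0, 237.0, 247.0, 329.0], 0.83)]
socket_a [([135.0, 2
[... 880 characters left out ...]
21.0, 480.0, 234.0], 0.63), ([397.0, 216.0, 417.0, 229.0], 0.47)]
socket_c [([459.0, 221.0, 480.0, 234.0], 0.63), ([397.0, 216.0, 417.0, 229.0], 0.47)]
counterweight [([178.0, 181.0, 202.0, 201.0], 0.59)]
scoop [([171.0, 232.0, 212.0, 300.0], 0.82)]
riveter [([402.0, 137.0, 433.0, 202.0], 0.97)]
wrist 302.6500042211987 323.80178042405663 205.52153736101158 [[0.0007, -0.9541, -0.2995, 0.0773], [1.0, 0.0007, 0.0001, 0.0014], [0.0001, -0.2995, 0.9541, -0.146], [0.0, 0.0, 0.0, 1.0]]
tray [([178.0, 350.0, 266.0, 386.0], 0.7)]
turnbutton []
tab [([176.0, 351.0, 268.0, 386.0], 0.21)]
lid []
rail []
socket_a []
socket_c []
counterweight []
scoop [([268.0, 267.0, 354.0, 368.0], 0.74)]
riveter []
1.65
```

View pictures.

Run:
```python
import cv2
for n in ["scene","top"]:
    im=cv2.imread(f"pics/{n}0.png")
    c=im[80:390,100:480] if n=="scene" else im[120:310,160:500]
    cv2.imwrite(f"pics/{n}0c.png",cv2.resize(c,None,fx=2,fy=2,interpolation=cv2.INTER_CUBIC) if n=="top" else cv2.resize(c,(735,600)))
```

```text
(no output)
```

View pics/scene0c.png

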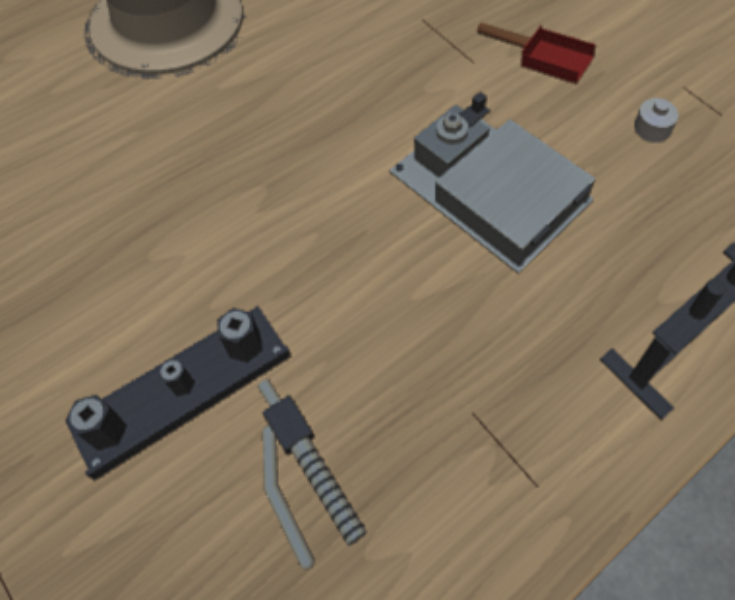

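View pics/top0c.png

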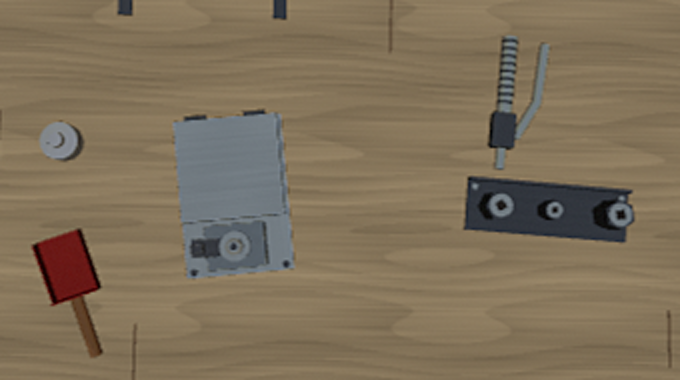

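View pics/wrist0.png

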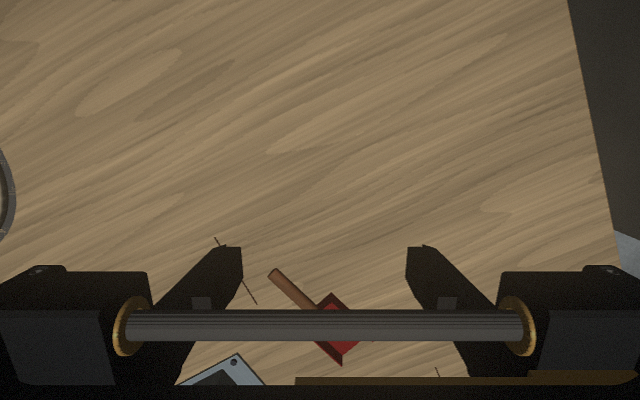

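```bash
cat > h.py <<'E'
from bench import status, vision, arm, nets
import cv2,numpy as np
from scipy.spatial.transform import Rotation as R
def Tw(p,s=None):
    if "cam_to_world" in p: return p["cam_to_world"]
    T=np.eye(4); T[:3,:3]=R.from_euler("xyz",s["tcp_rot"]).as_matrix(); T[:3,3]=s["position"]
    return T@p["T_tool_cam"]
def cloud(p,T):
    h,w=p["depth"].shape; v,u=np.mgrid[:h,:w]; d=p["depth"]
    P=np.stack([(u-p["cx"])/p["fx"]*d,(v-p["cy"])/p["fy"]*d,d],-1)
    W=P@T[:3,:3].T+T[:3,3]; W[d==0]=np.nan; return W
def px(p,T,X):
    X=np.atleast_2d(X); c=(X-T[:3,3])@T[:3,:3]
    return np.c_[c[:,0]/c[:,2]*p["fx"]+p["cx"],c[:,1]/c[:,2]*p["fy"]+p["cy"]]
def ray(p,T,u,v,z):
    d=T[:3,:3]@np.array([(u-p["cx"])/p["fx"],(v-p["cy"])/p["fy"],1]); return T[:3,3]+d*(z-T[2,3])/d[2]
E
python3 - <<'E'
from h import *
P={}
for n in ["top","scene"]:
    p=vision.get_image(n); W=cloud(p,Tw(p)); P[n]=W
    np.savez(f"{n}.npz",W=W,f=p["frame"],T=Tw(p),k=[p["fx"],p["fy"],p["cx"],p["cy"]])
    z=W[...,2]; print(n,"bench z",np.nanmedian(z[(W[...,0]>.3)&(W[...,0]<.7)&(z<.02)]))
    m=(z>.03)&(z<.12)&(W[...,0]>.25)
    k,l,st,c=cv2.connectedComponentsWithStats(m.astype(np.uint8))
    for i in range(1,k):
        if st[i,4]>8:
            q=W[l==i]; print(st[i].tolist(),"min",q.min(0).round(3),"max",q.max(0).round(3), "topmean",q[q[:,2]>np.percentile(q[:,2],95)-.008].mean(0).round(4))
E
```

```text
top bench z -0.0011633063920277742
[67, 77, 59, 75, 2466] min [0.711 0.584 0.03 ] max [0.911 0.735 0.105] topmean [0.7804 0.6603 0.0991]
[212, 93, 88, 22, 1432] min [0.824 0.109 0.03 ] max [0.856 0.334 0.12 ] topmean [0.8384 0.2207 0.1109]
[523, 97, 89, 64, 2658] min [ 0.716 -0.753  0.03 ] max [ 0.882 -0.524  0.083] topmean [ 0.823  -0.637   0.0698]
[246, 175, 56, 57, 2688] min [0.5   0.098 0.032] max [0.654 0.25  0.054] topmean [0.5771 0.1738 0.0481]
[179, 181, 20, 19, 279] min [0.584 0.382 0.03 ] max [0.634 0.433 0.053] topmean [0.6098 0.4071 0.0489]
[400, 216, 18, 13, 185] min [ 0.515 -0.214  0.03 ] max [ 0.549 -0.173  0.065] topmean [ 0.5315 -0.1929  0.0602]
[431, 220, 10, 10, 82] min [ 0.514 -0.281  0.03 ] max [ 0.539 -0.257  0.052] topmean [ 0.5268 -0.269   0.0473]
[459, 220, 18, 15, 213] min [ 0.502 -0.375  0.03 ] max [ 0.54  -0.336  0.065] topmean [ 0.5216 -0.3547  0.0602]
[255, 230, 38, 25, 741] min [0.44  0.121 0.034] max [0.505 0.219 0.082] topmean [0.4697 0.1771 0.0764]
scene bench z 7.304961419007938e-05
[581, 0, 59, 28, 849] min [0.501 1.292 0.03 ] max [0.709 1.312 0.10
[... 284 characters left out ...]
ax [0.49  0.379 0.034] topmean [0.4785 0.3741 0.0318]
[314, 127, 94, 86, 4003] min [0.44  0.095 0.03 ] max [0.658 0.25  0.083] topmean [0.4786 0.1756 0.065 ]
[431, 131, 20, 16, 249] min [0.586 0.381 0.03 ] max [0.637 0.432 0.053] topmean [0.6122 0.4047 0.0488]
[428, 195, 91, 83, 1210] min [0.826 0.108 0.03 ] max [0.857 0.334 0.12 ] topmean [0.844  0.1947 0.1127]
[212, 239, 22, 24, 385] min [ 0.514 -0.214  0.03 ] max [ 0.552 -0.173  0.065] topmean [ 0.5345 -0.194   0.0615]
[182, 265, 16, 16, 168] min [ 0.515 -0.282  0.031] max [ 0.542 -0.258  0.051] topmean [ 0.5297 -0.2702  0.0481]
[134, 284, 28, 26, 474] min [ 0.503 -0.374  0.03 ] max [ 0.545 -0.337  0.065] topmean [ 0.5251 -0.3556  0.0613]
```

Run:
```python
from h import *
for n in ["top","scene"]:
    D=np.load(n+".npz"); W=D["W"]; z=W[...,2]
    # lid rect
    m=(z>.043)&(z<.056)&(W[...,0]>.51)&(W[...,0]<.67)&(W[...,1]>.08)&(W[...,1]<.27)
    q=W[m]; r=cv2.minAreaRect((q[:,:2]*1000).astype(np.float32)); print(n,"lid",r)
    m=(z>.067)&(z<.09)&(W[...,0]>.43)&(W[...,0]<.51)&(W[...,1]>.1)&(W[...,1]<.26)
    q=W[m]; 
    for a,b in [(q[q[:,1]>.195],"tab"),(q[q[:,1]<.195],"nut")]: print(b,len(a),a.mean(0).round(4),a.min(0).round(4),a.max(0).round(4))
```

```text
top lid ((579.3570556640625, 174.18319702148438), (144.26483154296875, 140.11312866210938), 6.55173397064209)
tab 31 [0.4669 0.2088 0.0785] [0.4617 0.2015 0.0671] [0.4723 0.2156 0.0818]
nut 61 [0.4711 0.1614 0.0752] [0.4597 0.1512 0.0695] [0.4806 0.1723 0.0803]
scene lid ((581.0186157226562, 173.72805786132812), (145.1383819580078, 142.2533721923828), 6.615821361541748)
tab 51 [0.4704 0.2078 0.0766] [0.4624 0.2003 0.0676] [0.4761 0.2179 0.0826]
nut 74 [0.4751 0.159  0.0749] [0.4611 0.1484 0.0678] [0.4843 0.1738 0.0797]
```

```bash
cat >> h.py <<'E'
def wrap(a): return (a+np.pi)%(2*np.pi)-np.pi
def plan(tp,yaw,n,g,s=None,start=None):
    "n rows from current measured pose to tp,yaw"
    if start is None:
        s=s or status.get_state(); p0=np.array(s["position"]); y0=s["tcp_rot"][2]
    else: p0,y0=np.array(start[0]),start[1]
    dy=wrap(yaw-y0); st=(np.array(tp)-p0)/n; out=[]
    for i in range(n):
        y=y0+dy*i/n; c,sn=np.cos(y),np.sin(y)
        t=np.array([c*st[0]+sn*st[1], sn*st[0]-c*st[1], -st[2]])/.6
        out.append([round(float(a),4) for a in t]+[0,0,round(float(-dy/n/np.pi),4),g])
    print("step mm",np.linalg.norm(st)*1000,"deg",np.degrees(dy/n))
    print(str([x for r in out for x in r]).replace(" ",""))
def st():
    s=status.get_state(); print(round(s["time_s"],2),s["position"].round(4),s["tcp_rot"].round(4),"F",s["force"].round(1),"T",s["ft_torque"].round(2),"w",round(s["gripper_width"],3)); return s
E
python3 - <<'E'
from h import *
plan([.468,.209,.2],1.685,9,-1)
E
```

```text
step mm 40.16065780002515 deg -6.447813495177159
[-0.0617,-0.0251,0.0072,0,0,0.0358,-1,-0.0641,-0.018,0.0072,0,0,0.0358,-1,-0.0657,-0.0107,0.0072,0,0,0.0358,-1,-0.0665,-0.0032,0.0072,0,0,0.0358,-1,-0.0664,0.0043,0.0072,0,0,0.0358,-1,-0.0655,0.0117,0.0072,0,0,0.0358,-1,-0.0638,0.019,0.0072,0,0,0.0358,-1,-0.0613,0.026,0.0072,0,0,0.0358,-1,-0.0579,0.0327,0.0072,0,0,0.0358,-1]
```

```bash
python3 -m handwheel '[-0.0617,-0.0251,0.0072,0,0,0.0358,-1,-0.0641,-0.018,0.0072,0,0,0.0358,-1,-0.0657,-0.0107,0.0072,0,0,0.0358,-1,-0.0665,-0.0032,0.0072,0,0,0.0358,-1,-0.0664,0.0043,0.0072,0,0,0.0358,-1,-0.0655,0.0117,0.0072,0,0,0.0358,-1,-0.0638,0.019,0.0072,0,0,0.0358,-1,-0.0613,0.026,0.0072,0,0,0.0358,-1,-0.0579,0.0327,0.0072,0,0,0.0358,-1,0,0,0,0,0,0,-1]'
python3 - <<'E'
from h import *
s=st(); p=vision.get_image("wrist"); T=Tw(p,s); W=cloud(p,T)
np.savez("w1.npz",W=W,f=p["frame"],T=T,k=[p["fx"],p["fy"],p["cx"],p["cy"]])
cv2.imwrite("pics/w1.png",p["frame"][:,:,::-1]); st()
E
```

```text
time_s: 2.58
position: [0.4715, 0.2044, 0.1989]
tcp_rot: [-3.142, 0.001, 1.674]
force: [0.4, 0.1, 0.6]
gripper_width: 0.999
2.58 [0.4715 0.2044 0.1989] [-3.1416e+00  1.3000e-03  1.6742e+00] F [0.4 0.1 0.6] T [-0.05  0.06 -0.02] w 0.999
2.63 [0.4697 0.2066 0.1992] [-3.1408e+00  3.0000e-04  1.6801e+00] F [-0.5  0.2  0.7] T [-0.07  0.07 -0.  ] w 1.002
```

View pics/w1.png

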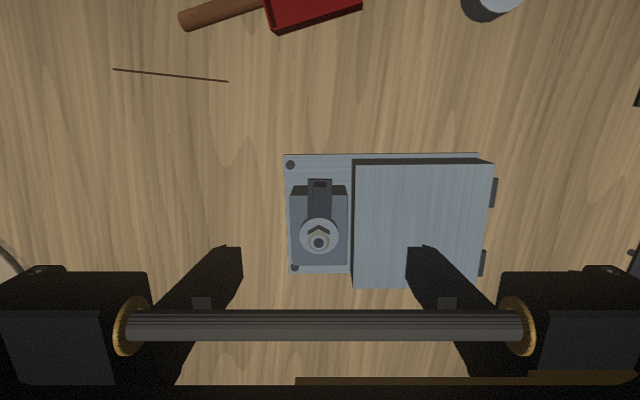

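Run:
```python
from h import *
s=st(); p=vision.get_image("wrist"); T=Tw(p,s); W=cloud(p,T)
np.savez("w1.npz",W=W,f=p["frame"],T=T,k=[p["fx"],p["fy"],p["cx"],p["cy"]])
st()
z=W[...,2]
m=(z>.044)&(z<.054)&(W[...,0]>.515)&(W[...,0]<.67)&(W[...,1]>.08)&(W[...,1]<.27)
q=W[m]; print("lid",cv2.minAreaRect((q[:,:2]*1000).astype(np.float32)),np.median(q[:,2]))
def comp(lo,hi,name,c):
    m=(z>lo)&(z<hi)&(np.hypot(W[...,0]-c[0],W[...,1]-c[1])<.03)
    q=W[m];v,u=np.nonzero(m); print(name,len(q),q.mean(0).round(4),cv2.minAreaRect((q[:,:2]*1000).astype(np.float32)),"px",u.mean(),v.mean(),np.median(q[:,2]))
comp(.0775,.083,"tabtop",(.468,.209))
comp(.0655,.082,"nut",(.474,.161)); comp(.0755,.082,"nuttop",(.474,.161)); comp(.0585,.0635,"washer",(.474,.161))
f=p["frame"][160:300,260:400]; cv2.imwrite("pics/w1c.png",cv2.resize(f[:,:,::-1],(700,600),interpolation=cv2.INTER_CUBIC))
```

```text
2.63 [0.4697 0.2066 0.1992] [-3.1408e+00  3.0000e-04  1.6801e+00] F [-0.5  0.2  0.7] T [-0.07  0.07 -0.  ] w 1.002
2.68 [0.4686 0.2081 0.1995] [-3.1408e+00 -1.0000e-04  1.6837e+00] F [-0.3  0.7  0.4] T [-0.04  0.02  0.02] w 1.003
lid ((579.94287109375, 173.60888671875), (144.0532989501953, 139.84579467773438), 6.400184631347656) 0.04901643698324731
tabtop 225 [0.4678 0.2092 0.0799] ((467.8590087890625, 208.92974853515625), (11.042335510253906, 16.382755279541016), 6.477079391479492) px 320.9244444444444 197.66222222222223 0.07990107691271614
nut 452 [0.4714 0.1635 0.075 ] ((471.48809814453125, 161.03948974609375), (20.819828033447266, 25.23790740966797), 6.288725852966309) px 319.6194690265487 241.6504424778761 0.07578100395757997
nuttop 236 [0.4717 0.1617 0.0772] ((471.5057678222656, 161.73965454101562), (16.587068557739258, 17.97467613220215), 5.686646938323975) px 319.68220338983053 244.3093220338983 0.07715829576162075
washer 715 [0.4715 0.1663 0.0608] ((471.162841796875, 166.1602325439453), (38.926021575927734, 48.73006057739258), 6.826961517333984) px 320.23916083916083 233.24755244755244 0.06092003977265664
```

View pics/w1c.png

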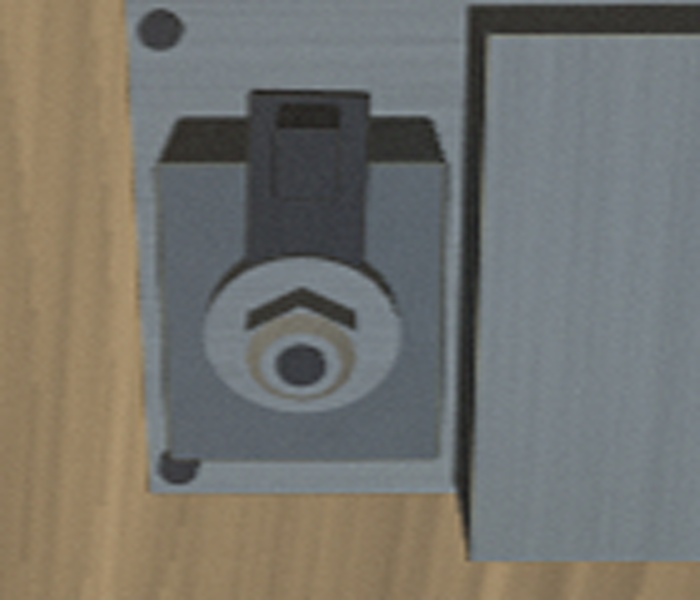

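Run:
```python
from h import *
s=st()
plan([.468,.209,.064],1.684,4,0.1)
```

```text
2.68 [0.4686 0.2081 0.1995] [-3.1408e+00 -1.0000e-04  1.6837e+00] F [-0.3  0.7  0.4] T [-0.04  0.02  0.02] w 1.003
step mm 33.87667655265757 deg 0.0041321759379317055
[0.0004,-0.0002,0.0565,0,0,-0.0,0.1,0.0004,-0.0002,0.0565,0,0,-0.0,0.1,0.0004,-0.0002,0.0565,0,0,-0.0,0.1,0.0004,-0.0002,0.0565,0,0,-0.0,0.1]
```

```bash
python3 -m handwheel '[0,0,0.055,0,0,0,0.1,0,0,0.06,0,0,0,0.1,0,0,0.06,0,0,0,0.1,0,0,0.0517,0,0,0,0.1,0,0,0,0,0,0,0.1,0,0,0,0,0,0,0.1]'
python3 -m handwheel '[0,0,0,0,0,0,1,0,0,0,0,0,0,1,0,0,0,0,0,0,1,0,0,0,0,0,0,1]'; python3 -c "
from h import *
st()"
```

```text
time_s: 3.18
position: [0.4673, 0.2099, 0.0639]
tcp_rot: [-3.14, 0.0, 1.688]
force: [0.4, 0.1, 0.8]
gripper_width: 0.567
time_s: 3.52
position: [0.4686, 0.2092, 0.0651]
tcp_rot: [3.139, -0.0, 1.686]
force: [0.3, -0.3, 0.3]
gripper_width: 0.266
3.52 [0.4686 0.2092 0.0651] [ 3.1394e+00 -2.0000e-04  1.6857e+00] F [ 0.3 -0.3  0.3] T [-0.05  0.07 -0.03] w 0.266
```

```bash
python3 -m handwheel '[0,0,0,0,0,0,1,0,0,0,0,0,0,1,0,0,0,0,0,0,1,0,0,0,0,0,0,1]'
python3 - <<'E'
from h import *
s=st()
# arc rows
C=np.array([.4727,.1613]); p=np.array([.468,.209]); y=1.684
r=p-C; print(np.linalg.norm(r)*1000,np.degrees(np.arctan2(r[1],r[0])))
n=13; da=-np.radians(90)/n; out=[]
for i in range(n):
    c,sn=np.cos(da),np.sin(da); r2=np.array([c*r[0]-sn*r[1],sn*r[0]+c*r[1]]); d=r2-r
    out+= [round((np.cos(y)*d[0]+np.sin(y)*d[1])/.6,4),round((np.sin(y)*d[0]-np.cos(y)*d[1])/.6,4),0,0,0,round(-da/np.pi,4),1]
    r=r2;y+=da
print(out[:14],"end",C+r,y)
E
```

```text
time_s: 3.85
position: [0.4678, 0.2091, 0.0643]
tcp_rot: [-3.141, -0.0, 1.685]
force: [-3.8, -0.5, 7.1]
gripper_width: 0.134
3.85 [0.4678 0.2091 0.0643] [-3.1408e+00 -3.0000e-04  1.6851e+00] F [-3.8 -0.5  7.1] T [-0.09  0.7  -0.19] w 0.134
47.93099206150441 95.62733173532574
[np.float64(-0.0007), np.float64(0.0096), 0, 0, 0, np.float64(0.0385), 1, np.float64(-0.0007), np.float64(0.0096), 0, 0, 0, np.float64(0.0385), 1] end [0.5204 0.166 ] 0.11320367320510384
```

```bash
python3 -m handwheel '[-0.0006,0.0096,0,0,0,0.0385,1,-0.0006,0.0096,0,0,0,0.0385,1,-0.0006,0.0096,0,0,0,0.0385,1,-0.0006,0.0096,0,0,0,0.0385,1,-0.0006,0.0096,0,0,0,0.0385,1,-0.0006,0.0096,0,0,0,0.0385,1]'
python3 -m handwheel '[-0.0006,0.0096,0,0,0,0.0385,1,-0.0006,0.0096,0,0,0,0.0385,1,-0.0006,0.0096,0,0,0,0.0385,1,-0.0006,0.0096,0,0,0,0.0385,1,-0.0006,0.0096,0,0,0,0.0385,1,-0.0006,0.0096,0,0,0,0.0385,1,-0.0006,0.0096,0,0,0,0.0385,1,0,0,0,0,0,0,1]'
```

```text
time_s: 4.35
position: [0.5004, 0.1996, 0.0642]
tcp_rot: [-3.141, 0.003, 0.954]
force: [-7.9, -8.2, 9.0]
gripper_width: 0.13
time_s: 5.02
position: [0.5202, 0.1653, 0.0642]
tcp_rot: [3.14, 0.003, 0.107]
force: [-8.0, -5.6, 7.4]
gripper_width: 0.133
```

```bash
python3 -m handwheel '[0,0,0,0,0,0,-1,0,0,0,0,0,0,-1,0,0,0,0,0,0,-1,0,0,-0.04,0,0,0,-1,0,0,-0.065,0,0,0,-1,0,0,-0.065,0,0,0,-1,0,0,-0.05,0,0,0,-1,0,0,0,0,0,0,-1,0,0,0,0,0,0,-1]'
python3 - <<'E'
from h import *
s=st(); p=vision.get_image("wrist"); T=Tw(p,s); W=cloud(p,T)
np.savez("w2.npz",W=W,f=p["frame"],T=T,k=[p["fx"],p["fy"],p["cx"],p["cy"]])
cv2.imwrite("pics/w2.png",p["frame"][:,:,::-1]);st()
z=W[...,2]
def comp(lo,hi,name,c):
    m=(z>lo)&(z<hi)&(np.hypot(W[...,0]-c[0],W[...,1]-c[1])<.03)
    q=W[m];v,u=np.nonzero(m); print(name,len(q),q.mean(0).round(4),cv2.minAreaRect((q[:,:2]*1000).astype(np.float32)),"px",u.mean(),v.mean(),np.median(q[:,2]))
comp(.0775,.083,"tabtop",(.52,.166))
comp(.0755,.082,"nuttop",(.472,.161)); comp(.0585,.0635,"washer",(.472,.161))
E
```

```text
time_s: 5.77
position: [0.5214, 0.1671, 0.1969]
tcp_rot: [-3.142, -0.003, 0.114]
force: [-0.0, -0.2, -0.9]
gripper_width: 0.791
5.77 [0.5214 0.1671 0.1969] [-3.1416e+00 -3.0000e-03  1.1370e-01] F [-0.  -0.2 -0.9] T [-0.06  0.19 -0.  ] w 0.791
5.82 [0.5207 0.167  0.1952] [-3.1415e+00  5.0000e-04  1.1350e-01] F [ 0.2 -0.  -0.6] T [-0.01  0.18  0.04] w 0.831
tabtop 220 [0.5202 0.1668 0.0798] ((520.0266723632812, 166.8207550048828), (15.49787712097168, 11.052572250366211), 6.835371017456055) px 325.0272727272727 203.03636363636363 0.07987852614154392
nuttop 238 [0.4728 0.1612 0.0771] ((472.64642333984375, 161.31707763671875), (17.41881561279297, 17.104881286621094), 56.870025634765625) px 325.0966386554622 249.6638655462185 0.07713044478760728
washer 703 [0.477  0.1619 0.0608] ((476.2052001953125, 161.76513671875), (49.203853607177734, 38.76707077026367), 7.2939910888671875) px 324.87482219061167 238.75675675675674 0.06089647454566788
```

View pics/w2.png

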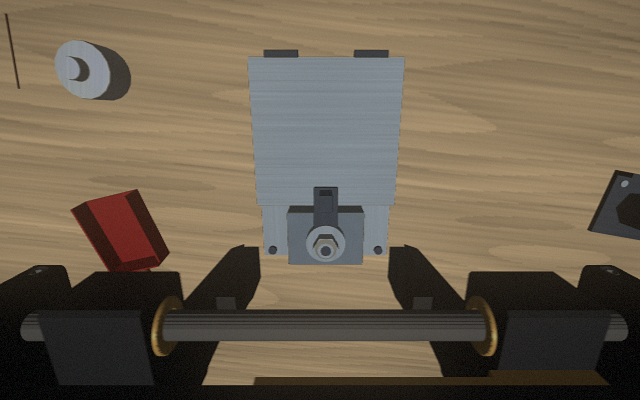

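Run:
```python
from h import *
s=st()
plan([.533,-.1935,.19],.46,9,-0.4)
```

```text
5.82 [0.5207 0.167  0.1952] [-3.1415e+00  5.0000e-04  1.1350e-01] F [ 0.2 -0.  -0.6] T [-0.01  0.18  0.04] w 0.831
step mm 40.0798154737494 deg 2.205721529705838
[-0.0053,0.0666,0.001,0,0,-0.0123,-0.4,-0.0079,0.0663,0.001,0,0,-0.0123,-0.4,-0.0104,0.066,0.001,0,0,-0.0123,-0.4,-0.0129,0.0655,0.001,0,0,-0.0123,-0.4,-0.0154,0.065,0.001,0,0,-0.0123,-0.4,-0.0179,0.0643,0.001,0,0,-0.0123,-0.4,-0.0204,0.0636,0.001,0,0,-0.0123,-0.4,-0.0228,0.0628,0.001,0,0,-0.0123,-0.4,-0.0252,0.0618,0.001,0,0,-0.0123,-0.4]
```

```bash
python3 -m handwheel '[-0.0053,0.0666,0.001,0,0,-0.0123,-0.4,-0.0079,0.0663,0.001,0,0,-0.0123,-0.4,-0.0104,0.066,0.001,0,0,-0.0123,-0.4,-0.0129,0.0655,0.001,0,0,-0.0123,-0.4,-0.0154,0.065,0.001,0,0,-0.0123,-0.4,-0.0179,0.0643,0.001,0,0,-0.0123,-0.4,-0.0204,0.0636,0.001,0,0,-0.0123,-0.4,-0.0228,0.0628,0.001,0,0,-0.0123,-0.4,-0.0252,0.0618,0.001,0,0,-0.0123,-0.4]'
python3 -m handwheel '[0,0,0,0,0,0,-0.4,0,0,0,0,0,0,-0.4,0,0,0,0,0,0,-0.4]'
cat >> h.py <<'E'
def wshot(name):
    s=st(); p=vision.get_image("wrist"); T=Tw(p,s); W=cloud(p,T)
    np.savez(name+".npz",W=W,f=p["frame"],T=T,k=[p["fx"],p["fy"],p["cx"],p["cy"]])
    cv2.imwrite(f"pics/{name}.png",p["frame"][:,:,::-1]); return s,p,T,W
def comp(W,lo,hi,name,c,r=.03):
    z=W[...,2]; m=(z>lo)&(z<hi)&(np.hypot(W[...,0]-c[0],W[...,1]-c[1])<r)
    q=W[m];v,u=np.nonzero(m)
    if len(q)<5: print(name,"none"); return None
    print(name,len(q),q.mean(0).round(4),cv2.minAreaRect((q[:,:2]*1000).astype(np.float32)),"px",u.mean().round(1),v.mean().round(1),np.median(q[:,2]).round(4)); return q
def hexfit(q,af):
    """fit hexagon (af across flats) to the hull of top points: returns centre, yaw mod 60deg"""
    from scipy.optimize import minimize
    h=cv2.convexHull((q[:,:2]*1000).astype(np.float32))[:,0]
    # dense outline
    L=np.roll(h,-1,0); o=np.concatenate([h+(L-h)*t for t in np.linspace(0,1,8,endpoint=False)])
    best=None
    for a0 in np.radians(np.arange(-30,30,10)):
        def f(x):
            ang=x[2]+np.arange(6)*np.pi/3
            d=(o-x[:2])@np.array([np.cos(ang),np.sin(ang)])
            return ((d.max(1)-x[3]/2)**2).mean()
        r=minimize(f,[*o.mean(0),a0,af*1000],method="Nelder-Mead",options=dict(xatol=1e-3,fatol=1e-5,maxiter=2000))
        if best is None or r.fun<best.fun: best=r
    x=best.x; print("hex centre",x[:2].round(2),"yaw mod60 deg",round((np.degrees(x[2])+30)%60-30,2),"af",x[3].round(2),"rms",best.fun**.5); return x
E
python3 - <<'E'
from h import *
s,p,T,W=wshot("w3"); st()
for c in [(.533,-.1935),(.523,-.355)]:
    q=comp(W,.056,.066,"sock",c)
    if q is not None: hexfit(q,.036)
comp(W,.043,.053,"c",(.527,-.27),.02)
comp(W,.0,.010,"rail",(.527,-.27),.2)
E
```

```text
time_s: 6.57
position: [0.5325, -0.1952, 0.1884]
tcp_rot: [-3.139, 0.002, 0.463]
force: [0.3, -0.4, -0.4]
gripper_width: 0.699
time_s: 6.82
position: [0.533, -0.1928, 0.1889]
tcp_rot: [-3.139, 0.001, 0.461]
force: [0.6, -0.3, -1.0]
gripper_width: 0.697
6.82 [ 0.533  -0.1928  0.1889] [-3.139e+00  1.300e-03  4.607e-01] F [ 0.6 -0.3 -1. ] T [0.   0.14 0.  ] w 0.697
6.87 [ 0.5332 -0.1923  0.1894] [-3.1397e+00  9.0000e-04  4.6170e-01] F [-0.1  0.5 -0.3] T [-0.05  0.13 -0.  ] w 0.701
sock 1254 [ 0.5338 -0.1939  0.0615] ((533.0293579101562, -194.21864318847656), (36.07192611694336, 40.57974624633789), 63.71535110473633) px 326.1 198.0 0.0616
hex centre [ 533.05 -194.25] yaw mod60 deg 3.5 af 35.83 rms 0.12536691359672206
sock 582 [ 0.5282 -0.3487  0.061 ] ((526.5208740234375, -350.5519714355469), (27.858463287353516, 37.68334197998047), 61.33561706542969) px 460.3 268.2 0.0613
hex centre [ 524.48 -353.94] yaw mod60 deg -24.86 af 33.53 rms 1.3793916893402651
c 489 [ 0.5291 -0.27    0.0483] ((528.6533203125, -270.61834716796875), (26.658483505249023, 23.96053123474121), 63.07732391357422) px 390.8 230.5 0.0485
rail 37946 [ 0.5646 -0.2482  0.0016] ((531.2684936523438, -261.1944885253906), (380.4906005859375, 397.6475524902344), 70.35054016113281) px 381.9 175.5 0.0007
```

View pics/w3.png

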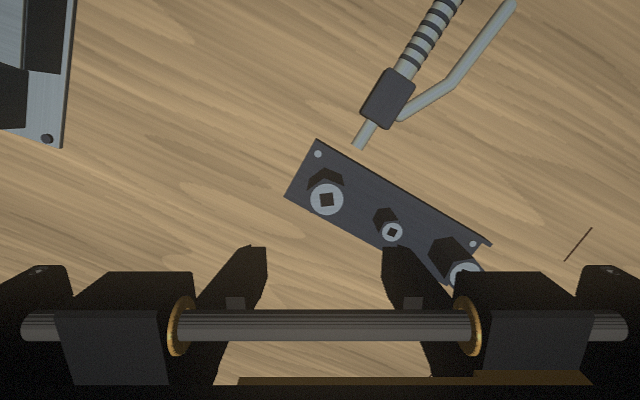

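Run:
```python
from h import *
s=st()
plan([.533,-.1942,.031],.586,5,-0.4)
```

```text
6.87 [ 0.5332 -0.1923  0.1894] [-3.1397e+00  9.0000e-04  4.6170e-01] F [-0.1  0.5 -0.3] T [-0.05  0.13 -0.  ] w 0.701
step mm 31.673840203035798 deg 1.4239503015778783
[-0.0003,0.0005,0.0528,0,0,-0.0079,-0.4,-0.0003,0.0005,0.0528,0,0,-0.0079,-0.4,-0.0004,0.0005,0.0528,0,0,-0.0079,-0.4,-0.0004,0.0005,0.0528,0,0,-0.0079,-0.4,-0.0004,0.0005,0.0528,0,0,-0.0079,-0.4]
```

```bash
python3 -m handwheel '[-0.0003,0.0004,0.0528,0,0,-0.0079,-0.4,-0.0003,0.0004,0.0528,0,0,-0.0079,-0.4,-0.0004,0.0004,0.0528,0,0,-0.0079,-0.4,0,0,0,0,0,-0.0079,-0.4,0,0,0,0,0,-0.0079,-0.4]'
python3 - <<'E'
from h import *
s=st()
plan([.533,-.1942,.031],.586,3,-0.4)
E
```

```text
time_s: 7.28
position: [0.5329, -0.1931, 0.095]
tcp_rot: [-3.139, 0.001, 0.588]
force: [0.4, -0.8, 0.9]
gripper_width: 0.702
7.28 [ 0.5329 -0.1931  0.095 ] [-3.1391e+00  1.0000e-03  5.8820e-01] F [ 0.4 -0.8  0.9] T [-0.03  0.13  0.01] w 0.702
step mm 21.335039240818997 deg -0.042493849053973874
[-0.0003,0.0005,0.0356,0,0,0.0002,-0.4,-0.0003,0.0005,0.0356,0,0,0.0002,-0.4,-0.0003,0.0005,0.0356,0,0,0.0002,-0.4]
```

```bash
python3 -m handwheel '[-0.0003,0.0004,0.0356,0,0,0,-0.4,-0.0003,0.0004,0.0356,0,0,0,-0.4,-0.0003,0.0004,0.0356,0,0,0,-0.4,0,0,0,0,0,0,1,0,0,0,0,0,0,1,0,0,0,0,0,0,1,0,0,0,0,0,0,1,0,0,0,0,0,0,1,0,0,0,0,0,0,1]'; python3 -c "
from h import *
st()"
```

```text
time_s: 8.03
position: [0.534, -0.1955, 0.0334]
tcp_rot: [3.139, -0.001, 0.585]
force: [-1.2, 2.3, 8.2]
gripper_width: 0.408
8.03 [ 0.534  -0.1955  0.0334] [ 3.1393e+00 -1.4000e-03  5.8520e-01] F [-1.2  2.3  8.2] T [ 0.43  0.46 -0.02] w 0.408
```

```bash
python3 -m handwheel '[0,0,-0.02,0,0,0,1,0,0,-0.05,0,0,0,1,0,0,-0.06,0,0,0,1,0,0,-0.06,0,0,0,1,0,0,-0.06,0,0,0,1,0,0,0,0,0,0,1,0,0,0,0,0,0,1]'
cat >> h.py <<'E'
def held(name):
    s,p,T,W=wshot(name)
    Tt=p["T_tool_cam"]; Q=cloud(p,Tt); z=Q[...,2]
    m=(z>-.055)&(z<-.012)&(abs(Q[...,1])<.026)&(abs(Q[...,0])<.03)
    print("hist z mm",[(int(a*1000),int(b)) for b,a in zip(*np.histogram(z[m],bins=20)) if b>20])
    zz=np.percentile(z[m],[5,20,50,80]); print(zz.round(4)); return p,Q
E
python3 - <<'E'
from h import *
p,Q=held("w4"); st()
f=p["frame"][100:340,200:440]; cv2.imwrite("pics/w4c.png",cv2.resize(f[:,:,::-1],(600,600)))
E
```

```text
time_s: 8.62
position: [0.5336, -0.1956, 0.1837]
tcp_rot: [3.138, -0.002, 0.585]
force: [-0.0, 0.3, -3.2]
gripper_width: 0.407
8.62 [ 0.5336 -0.1956  0.1837] [ 3.1377e+00 -1.7000e-03  5.8520e-01] F [-0.   0.3 -3.2] T [-0.06  0.05  0.  ] w 0.407
hist z mm [(-54, 68), (-52, 51), (-50, 54), (-48, 56), (-46, 494), (-44, 210), (-42, 153), (-39, 114), (-37, 101), (-35, 96), (-33, 103), (-31, 327), (-29, 3397), (-27, 527), (-24, 329), (-22, 243), (-20, 239), (-18, 237), (-16, 222), (-14, 194)]
[-0.0452 -0.0325 -0.0282 -0.0248]
8.67 [ 0.5329 -0.1952  0.1816] [ 3.1413 -0.      0.5851] F [-0.1  1.  -3.7] T [-0.03  0.13  0.  ] w 0.41
```

View pics/w4c.png

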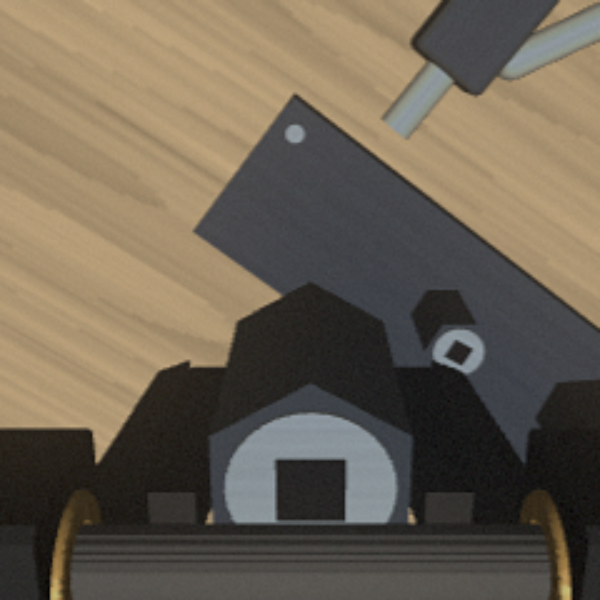

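```bash
python3 - <<'E'
from h import *
D=np.load("w4.npz"); f=D["f"]; g=cv2.cvtColor(f,cv2.COLOR_RGB2GRAY)
print(g[296,285:365:3]); print(g[260:315:2,324])
print(g[285,285:365:3])
# disc points
W=D["W"]
E
python3 - <<'E'
from h import *
D=np.load("w4.npz"); g=cv2.cvtColor(D["f"],cv2.COLOR_RGB2GRAY); fx,fy,cx,cy=D["k"]
T=np.array([[0.0007,-0.9541,-0.2995,0.0773],[1,.0007,.0001,.0014],[.0001,-.2995,.9541,-.146]])
import itertools
m=(g>110).astype(np.uint8); 
k,l,stt,c=cv2.connectedComponentsWithStats(m[270:312,285:365]); i=1+stt[1:,4].argmax(); print(stt[i]+np.array([285,270,0,0,0]))
ys,xs=np.nonzero(l==i); ys+=270; xs+=285
cn=cv2.findContours((l==i).astype(np.uint8),cv2.RETR_EXTERNAL,cv2.CHAIN_APPROX_NONE)[0][0][:,0]+[285,270]
def tool(u,v,z):
    d=T[:,:3]@np.array([(u-cx)/fx,(v-cy)/fy,1]); return T[:,3]+d*(z-T[2,3])/d[2]
P=np.array([tool(u,v,-.0285)[:2] for u,v in cn if v<306])*1000
from scipy.optimize import least_squares
r=least_squares(lambda x:np.hypot(P[:,0]-x[0],P[:,1]-x[1])-x[2],[0,0,15],loss="soft_l1"); print("disc",r.x)
E
```

```text
[ 64  65 144 145 143 142 145 143 149  31  39  37  37  36  34  36  37  35
 149 146 147 145 149 147 148  63  62]
[ 66  64  57 152 145 150 145 145 145 149 142 146  26  38  30  38  37  33
  36  40  37  42  33  35  93  33  36  67]
[ 68  65  70 147 143 146 145 146 130  35  35  35  33  36  32  37  39  34
 142 145 149 149 147 147  77  67  68]
[ 290  270   69   39 1694]
disc [-2.9003948   1.35956058 14.06489398]
```

Run:
```python
from h import *
s=st()
plan([.4734,.1618,.150],.637,10,1)
```

```text
8.67 [ 0.5329 -0.1952  0.1816] [ 3.1413 -0.      0.5851] F [-0.1  1.  -3.7] T [-0.03  0.13  0.  ] w 0.41
step mm 36.32989637728194 deg 0.297171863613561
[0.0246,-0.0551,0.0053,0,0,-0.0017,1,0.0249,-0.0549,0.0053,0,0,-0.0017,1,0.0252,-0.0548,0.0053,0,0,-0.0017,1,0.0255,-0.0547,0.0053,0,0,-0.0017,1,0.0257,-0.0546,0.0053,0,0,-0.0017,1,0.026,-0.0544,0.0053,0,0,-0.0017,1,0.0263,-0.0543,0.0053,0,0,-0.0017,1,0.0266,-0.0541,0.0053,0,0,-0.0017,1,0.0269,-0.054,0.0053,0,0,-0.0017,1,0.0271,-0.0539,0.0053,0,0,-0.0017,1]
```

```bash
python3 -m handwheel '[0.0246,-0.0551,0.0053,0,0,-0.0017,1,0.0249,-0.0549,0.0053,0,0,-0.0017,1,0.0252,-0.0548,0.0053,0,0,-0.0017,1,0.0255,-0.0547,0.0053,0,0,-0.0017,1,0.0257,-0.0546,0.0053,0,0,-0.0017,1,0.026,-0.0544,0.0053,0,0,-0.0017,1,0.0263,-0.0543,0.0053,0,0,-0.0017,1,0.0266,-0.0541,0.0053,0,0,-0.0017,1,0.0269,-0.054,0.0053,0,0,-0.0017,1,0.0271,-0.0539,0.0053,0,0,-0.0017,1]'
python3 -m handwheel '[0,0,0,0,0,0,1,0,0,0,0,0,0,1,0,0,0,0,0,0,1]'
python3 - <<'E'
from h import *
s=st()
for n in ["scene","top"]:
    p=vision.get_image(n); np.savez("h_"+n+".npz",f=p["frame"],d=p["depth"],T=Tw(p),k=[p["fx"],p["fy"],p["cx"],p["cy"]])
    u,v=px(p,Tw(p),[.4726,.1612,.09])[0]; u,v=int(u),int(v)
    c=p["frame"][v-40:v+40,u-50:u+50,::-1]; cv2.imwrite(f"pics/h_{n}.png",cv2.resize(c,(750,600),interpolation=cv2.INTER_CUBIC))
st(); plan([.4734,.1618,.110],.637,2,1)
E
```

```text
time_s: 9.5
position: [0.4719, 0.1631, 0.1479]
tcp_rot: [-3.14, 0.003, 0.639]
force: [0.8, 0.2, -3.0]
gripper_width: 0.404
time_s: 9.75
position: [0.473, 0.1612, 0.1485]
tcp_rot: [-3.141, 0.002, 0.639]
force: [0.0, -0.3, -2.3]
gripper_width: 0.41
9.75 [0.473  0.1612 0.1485] [-3.1407e+00  2.0000e-03  6.3870e-01] F [ 0.  -0.3 -2.3] T [-0.05  0.12 -0.01] w 0.41
9.85 [0.4735 0.1606 0.149 ] [-3.1412e+00  1.0000e-03  6.3700e-01] F [ 0.5  0.2 -3.7] T [-0.03  0.13  0.01] w 0.406
step mm 19.51977740403773 deg -0.00024396593957774881
[0.0005,-0.0009,0.0325,0,0,0.0,1,0.0005,-0.0009,0.0325,0,0,0.0,1]
```

View pics/h_scene.png

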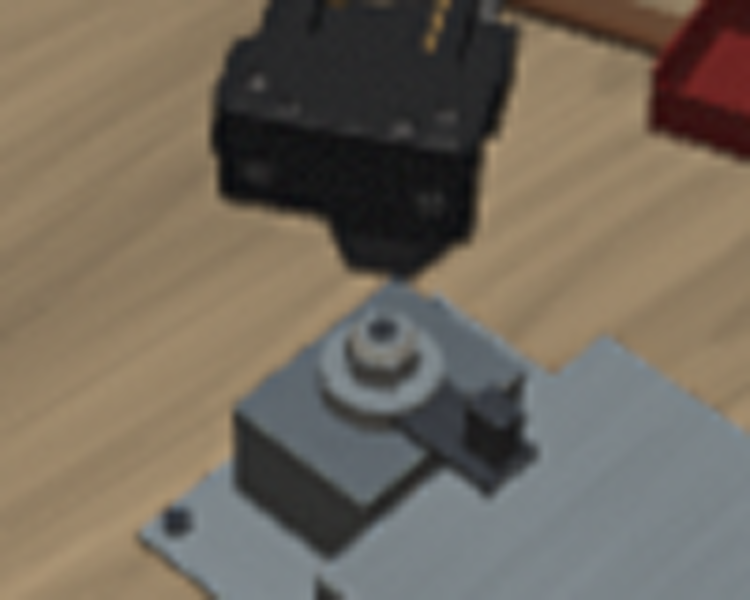

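```bash
python3 -m handwheel '[0.0005,-0.0009,0.0325,0,0,0,1,0.0005,-0.0009,0.0325,0,0,0,1,0,0,0.007,0,0,0,1,0,0,0,0,0,0,1,0,0,0,0,0,0,1]'; python3 -c "
from h import *
st()"
python3 -m handwheel '[0,0,0.004,0,0,0,1,0,0,0.004,0,0,0,1,0,0,0,0,0,0,1]'; python3 -c "
from h import *
st()"
```

```text
time_s: 10.27
position: [0.4738, 0.1623, 0.1069]
tcp_rot: [3.141, -0.0, 0.638]
force: [-0.3, 0.4, -2.7]
gripper_width: 0.406
10.27 [0.4738 0.1623 0.1069] [ 3.1413e+00 -4.0000e-04  6.3750e-01] F [-0.3  0.4 -2.7] T [-0.07  0.1   0.  ] w 0.406
time_s: 10.52
position: [0.4734, 0.1628, 0.1016]
tcp_rot: [3.141, -0.0, 0.638]
force: [0.7, 0.2, -2.3]
gripper_width: 0.404
10.52 [0.4734 0.1628 0.1016] [ 3.1414e+00 -3.0000e-04  6.3840e-01] F [ 0.7  0.2 -2.3] T [-0.06  0.12 -0.07] w 0.404
```

```bash
python3 -m handwheel '[0,0,0.003,0,0,0,1,0,0,0.003,0,0,0,1,0,0,0,0,0,0,1]'; python3 -c "
from h import *
st()"
```

```text
time_s: 10.77
position: [0.4733, 0.1627, 0.0978]
tcp_rot: [3.141, 0.0, 0.639]
force: [-0.1, -2.0, -2.1]
gripper_width: 0.409
10.77 [0.4733 0.1627 0.0978] [3.1413e+00 3.0000e-04 6.3870e-01] F [-0.1 -2.  -2.1] T [-0.28  0.17 -0.03] w 0.409
```

```bash
python3 -m handwheel '[-0.0008,0.0011,0,0,0,0,1,0,0,0.003,0,0,0,1,0,0,0,0,0,0,1]'; python3 -c "
from h import *
st()"
```

```text
time_s: 11.02
position: [0.4733, 0.1618, 0.0959]
tcp_rot: [3.141, 0.0, 0.639]
force: [-0.3, -2.3, -3.1]
gripper_width: 0.411
11.02 [0.4733 0.1618 0.0959] [3.1414e+00 4.0000e-04 6.3860e-01] F [-0.3 -2.3 -3.1] T [-0.44  0.14  0.02] w 0.411
```

```bash
python3 -m handwheel '[-0.0008,0.0011,0,0,0,0,1,0,0,0.003,0,0,0,1,0,0,0.003,0,0,0,1,0,0,0,0,0,0,1]'; python3 -c "
from h import *
st()"
```

```text
time_s: 11.35
position: [0.4731, 0.1612, 0.0921]
tcp_rot: [-3.141, 0.001, 0.638]
force: [0.1, -0.7, -3.1]
gripper_width: 0.408
11.35 [0.4731 0.1612 0.0921] [-3.1411e+00  5.0000e-04  6.3840e-01] F [ 0.1 -0.7 -3.1] T [-0.08  0.05  0.02] w 0.408
```

```bash
python3 -m handwheel '[0,0,0.003,0,0,0,1,0,0,0.003,0,0,0,1,0,0,0,0,0,0,1]'; python3 -c "
from h import *
st()"
python3 -m handwheel '[0,0,0.002,0,0,0,1,0,0,0,0,0,0,1]'; python3 -c "
from h import *
st()"
```

```text
time_s: 11.6
position: [0.4733, 0.1612, 0.0886]
tcp_rot: [-3.141, 0.0, 0.638]
force: [-0.2, -0.4, -3.5]
gripper_width: 0.41
11.6 [0.4733 0.1612 0.0886] [-3.1414e+00  3.0000e-04  6.3850e-01] F [-0.2 -0.4 -3.5] T [-0.08  0.13 -0.  ] w 0.41
time_s: 11.77
position: [0.4734, 0.1613, 0.0884]
tcp_rot: [3.141, -0.0, 0.639]
force: [-3.7, 0.6, 6.0]
gripper_width: 0.407
11.77 [0.4734 0.1613 0.0884] [ 3.1414e+00 -2.0000e-04  6.3870e-01] F [-3.7  0.6  6. ] T [-0.14  0.66  0.  ] w 0.407
```

```bash
python3 -m handwheel '[0,0,0.0015,0,0,0,1,0,0,0,0,0,0,1,0,0,0,0,0,0,1]'
python3 - <<'E'
from h import *
s=st()
p,Q=held("w9")
# top of socket, world
W=np.load("w9.npz")["W"]; q=comp(W,.105,.125,"socktop",(.4726,.1612),.022)
c=comp(W,.0775,.083,"tab",(.52,.166),.02)
for n in ["top","scene"]:
    p=vision.get_image(n); W=cloud(p,Tw(p)); np.savez(n+"9.npz",W=W,f=p["frame"])
    for c in [(.527,-.27),(.523,-.355)]: comp(W,.04,.068,n,c,.025)
    cv2.imwrite(f"pics/{n}9.png",p["frame"][:,:,::-1])
st()
E
```

```text
time_s: 12.02
position: [0.4734, 0.1613, 0.0883]
tcp_rot: [3.141, -0.001, 0.639]
force: [-6.4, -0.9, 14.9]
gripper_width: 0.399
12.02 [0.4734 0.1613 0.0883] [ 3.1412e+00 -6.0000e-04  6.3870e-01] F [-6.4 -0.9 14.9] T [-0.21  1.39 -0.03] w 0.399
12.02 [0.4734 0.1613 0.0883] [ 3.1412e+00 -6.0000e-04  6.3870e-01] F [-6.4 -0.9 14.9] T [-0.21  1.39 -0.03] w 0.399
hist z mm [(-54, 64), (-52, 62), (-50, 51), (-48, 54), (-46, 479), (-44, 227), (-42, 151), (-39, 118), (-37, 97), (-35, 93), (-33, 110), (-31, 429), (-29, 3321), (-27, 508), (-24, 320), (-22, 260), (-20, 233), (-18, 209), (-16, 221), (-14, 197)]
[-0.0453 -0.0326 -0.0282 -0.0249]
socktop 4744 [0.4784 0.1655 0.1154] ((478.3779296875, 165.5233154296875), (28.79488754272461, 39.06398391723633), 36.69696807861328) px 323.5 280.8 0.1164
tab 687 [0.5197 0.1669 0.0798] ((519.5420532226562, 166.58016967773438), (16.196014404296875, 12.284271240234375), 6.705799579620361) px 368.4 187.4 0.0799
top 71 [ 0.5268 -0.2691  0.0471] ((526.6177978515625, -269.32061767578125), (23.185426712036133, 24.9742431640625), 85.69255065917969) px 436.0 224.3 0.0473
top 190 [ 0.5213 -0.3531  0.0581] ((521.2695922851562, -355.197998046875), (38.685977935791016, 37.57075500488281), 6.5915679931640625) px 468.1 226.8 0.0597
scene 142 [ 0.5303 -0.2703  0.0479] ((529.0094604492188, -270.15740966796875), (23.66403579711914, 25.844812393188477), 89.80215454101562) px 188.8 271.8 0.0485
scene 424 [ 0.5277 -0.3551  0.0583] ((524.2974853515625, -355.69683837890625), (40.379676818847656, 35.8797721862793), 8.123790740966797) px 146.6 295.7 0.061
12.17 [0.4734 0.1613 0.0883] [ 3.1411e+00 -6.0000e-04  6.3870e-01] F [-7.1 -0.8 14.7] T [-0.26  1.31  0.01] w 0.403
```

View pics/w9.png

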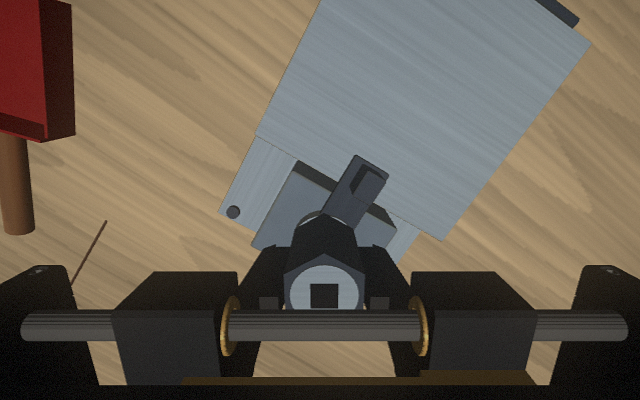

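View pics/scene9.png

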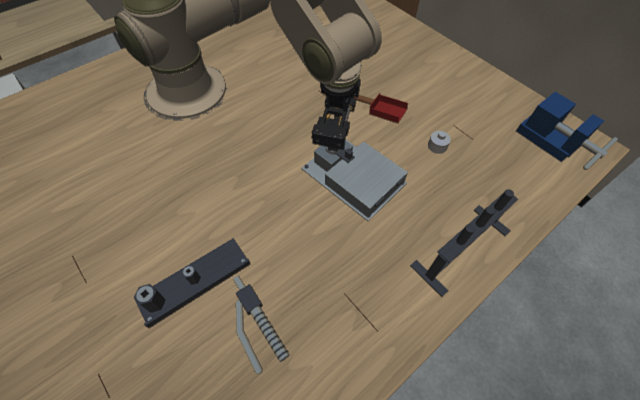

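```bash
python3 -m handwheel '[0,0,0,0,0,0,1,0,0,0,0,0,0,1]'; python3 -c "
from h import *
st(); print(arm.sign_off())"
```

```text
time_s: 12.33
position: [0.4735, 0.1613, 0.0884]
tcp_rot: [3.141, -0.001, 0.639]
force: [-7.8, -1.1, 15.3]
gripper_width: 0.405
12.33 [0.4735 0.1613 0.0884] [ 3.1411e+00 -7.0000e-04  6.3870e-01] F [-7.8 -1.1 15.3] T [-0.21  1.3   0.02] w 0.405
the job is handed in; nothing more can be done
None
```

I swung the turnbutton about 90° by its tab so it lies square across the lid. The first socket I tried, the large one at the +y (tray-side) end of the rail, fitted the nut. I pushed it home and handed the job in at 12.3 s with it still gripped; no verdict comes back.

**Turnbutton and lid:** the tab stands at about 6.8° in the world against the tray's 6.4 to 6.5°, so the turnbutton reads about 1.57 rad. The lid looked shut in the last pictures.

**Fitting socket:**
- **Height:** its top measures 116.4 mm above the bench, which puts its mouth at about 61.4 mm against the washer's 61 mm.
- **Seating:** it met no vertical resistance until the bottom. It then stopped moving down under about 15 N of push, without slipping in the fingers.
- **Grip:** the opening is about 36 mm, which matches the socket, and the tool is upright.

**Other things:** the other large socket and the small socket still stand on the rail. I did not touch the counterweight, scoop or riveter.

**Checks that disagreed:**
- The close-up wrist picture put the held socket 2 to 3 mm off the tool centre along the tool's x axis, and about 1.4 mm along y, where gripping and the earlier views said none. I settled this by feel on the nut, moving about 1.6 mm in −y in two steps until the sideways force fell to under 1 N.
- At the final push a sideways force of about 7 to 8 N remains in −x.

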